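Set the toaster and start it

ROBOT

A 6-joint arm with a two-finger parallel gripper is mounted at the origin on a cart in front of the work surface, level with it; the furniture and walls round the work are solid. World frame = base frame: x ahead of the robot, y to its left, z up, the work surface at z = 0. Lengths are in m, angles in rad, forces in N, time in s.
With the tool pointing down it reaches from about 0.35 to 0.775 m from the base axis. Payload 7.3 kg.
Tool frame: the origin (TCP) lies at the centre of the arm's flange, where the gripper is bolted on; the fingertips stand 178 mm ahead of it and the grasp point (between the pads) lies 159 mm ahead of it; z points along the fingers, y is the line along which they close (so a half turn about z gives the same grasp; the last joint's range is limited). The gripper opens to 92 mm and grips with 3 to 60 N. Pads are 19 mm wide; open, the fingers measure 130 mm over their backs; the gripper's body (75 mm by 190 mm) begins 47 mm behind the grasp point.
Start: joints at [1.068, 0.342, 1.524, -0, 1.275, -0.146], TCP at [0.183, 0.492, 0.405] pointing down, gripper open.
Joint ranges: [-2.53, 2.53], [-0.77, 2.02], [0.04, 2.7], [-1, 4.14], [0.28, 2.66], [-3.11, 3.11]. Speed limits (rad/s): [2.57, 2.57, 3.14, 3.14, 3.14, 3.14].

INTERFACE

Orientations are given as [roll, pitch, yaw] about the fixed x, y, z axes, in that order (R = Rz(yaw) Ry(pitch) Rx(roll)).
In Python, from cell import robot gives the robot as it stands.
- The arm moves only by the tool drive_effector, called after "Call:" as a command line: name --argument value ..., lists and objects as JSON in quotes. Schema: {"type":"object","properties":{"steps":{"type":"array","items":{"type":"number"},"minItems":6,"maxItems":48},"finger_gap":{"type":"number"},"grip_force":{"type":"number"},"only":{"type":"string"},"quiet":{"type":"boolean"},"lines":{"type":"string"}},"required":["steps"],"additionalProperties":false}. steps is one flat list of numbers that holds 1 to 8 rows one after another, with no inner brackets; each row has 6 numbers: dx, dy, dz in m, then a rotation vector rx, ry, rz in rad; each row shifts and turns the commanded pose from where the row before left it, along the tool's axes as they then stand; what a row does not reach is not made up. A row lasts 1/12 s, in which the tool goes at most 0.0417 m and 0.125 rad, less where a joint would pass 70% of its speed; a pose out of reach is approached as far as the arm can. finger_gap is the finger opening in m, set as the call begins (left out keeps the last). The fingers move at their own pace and stop on an object; grip_force is the grip in N (left out, the last holds). Time passes only in rows, so rows that do not move let the fingers close. The tool returns the time, the measured TCP pose, the force, the opening and the grip force at its end. only (a regular expression) keeps the lines of the reply that match it, lines (a string "A,B") keeps lines A to B, and quiet returns only ok. Input that does not fit is refused with a message, and nothing moves.
- robot.observe(): the state, without advancing time (a new reading comes with each control period).
- robot.read_camera(name): name is "side" or "top" or "wrist"; returns a dict with "image" (400x640x3 uint8, red, green, blue), "fx", "fy", "cx", "cy" (pixels), "pose" (4x4, takes a point from camera to world coordinates). Camera axes: x right, y down, z forward; pixel columns grow to the right and rows downward; lengths in m; the calibration is good to about 2 mm. The wrist camera is an equidistant fisheye: a pixel r from the principal point sees the ray r / f radians off the axis. A picture is of the moment at which its call begins. There is no depth.
- robot.hand_in(): hands the job in; it is judged then, once.
The state is a dict: "time": time; "qpos": joint angles; "qvel": joint speeds; "joint_efforts": joint torques, N m; "tool_pos": TCP position; "tool_rot": TCP orientation; "contact_force": force on the tool from outside, world axes, zero at the start; "torque": the same for the moment, N m; "opening": finger opening in m; "grip_force": force on a finger pad.
Only numpy, scipy, OpenCV 4.12 (cv2) and the standard library are available. Lean on these libraries where they do the work, as an engineer would, in place of code of your own. Each camera call takes 0.05 s, during which the arm holds its last target. There are 200 camera calls.

TASK

Turn the toaster's browning dial clockwise, counting the clicks, to the fifth mark after the round off dot, and leave it sitting in that click. Then push the toaster's lever all the way down and let go, without shifting the jam jar and the mug that stand on either side of the toaster.

Things in the scene. Friction and masses are not known exactly. Their poses are not given: they have to be found in the camera images.
- toaster: Two-slot toaster, fixed, steel with black ends, 260 wide (y) x 132 deep (x) x 172 mm high. Origin: under its centre, on the worktop; x to the back, y to its left end, z up. At the foot of its long front (-x) side is a sloped aluminium panel, 222 mm wide, rising from z = 30 mm at x = -165 to z = 88 mm at x = -65, with the dial on its left half; the lever is on the right of the upright face above.
- panel: The markings on the sloped panel. Origin: where the dial's axis meets the panel; z out of the panel (leaning 30 degrees from vertical to the front, so tilt the tool likewise), x up the slope (12 o'clock), y left. Black marks at 43 mm radius: a round dot (off) at 8 o'clock, then clockwise eight short lines, marks 1 to 8, 30 degrees apart: mark 4 at 12 o'clock, mark 5 at 1 o'clock.
- dial_grip (a point): Point on the dial's axis at grip height, turning with it. Dial: black disc 64 mm across with a grip bar 58 mm long, 16 mm thick. z: the axis, out of the panel; x: along the bar to its pointer end (white line on its top and end); y: across the bar. Along z from this point: top of the bar +8.5 mm, top of the disc -21 mm, panel -30 mm.
- dial (a joint): Dial angle in rad: 0 at the off dot, growing clockwise seen facing the panel (negative turn about the point's z); stops at 0 and 4.189 (mark 8). A click every 0.5236 rad (30 degrees); mark 5 is 2.618. A spring detent draws it into the nearest click when released and holds it there with up to about 0.1 N m. It starts at off, mark 1 or mark 2.
- lever_top (a point): Centre of the top face of the lever's black paddle: 40 mm wide (toaster y), 34 mm deep (toaster x), 12 mm thick, standing out from the upright front face; axes as the toaster's. With the lever up it is 156 mm above the worktop, at toaster x = -92 mm, y = -82 mm.
- lever (a joint): Travel of the lever straight down in m: 0 up, 0.035 at its stop (fully down). It needs about 3 N and stays wherever it is left.
- jam_jar: Loose square glass jam jar with a yellow lid, 71 x 71 x 110 mm, standing beside the left end of the toaster; origin in the middle of its underside, z up. Must stay where it is.
- mug: Loose beige mug, 78 mm across, 100 mm high, with a handle (113 mm over it, along its own y), beside the right end of the toaster; origin in the middle of its underside, z up. Must stay where it is.

How it is judged:
On the way, in this order (a step that is already met when the one before it is completed fails the run):
1. the dial sits at mark 5 while the lever is still up (value of joint dial between 2.468 and 2.768 rad and value of joint lever below 0.008 m), for 0.3 s.
2. the lever is pushed down to its stop, with the dial still at mark 5 (value of joint dial between 2.468 and 2.768 rad and value of joint lever above 0.031 m), for 0.2 s.
At the end, for the whole second after the job is handed in: The dial rests at mark 5 (2.618 rad, within 0.15 rad), the lever is down (more than 31 of its 35 mm), everything let go; the jam jar and the mug stand within 30 mm of where they were (all of step 2 and velocity of joint dial between -0.1 and 0.1 rad/s); the robot touches nothing.
It fails at once if the jam jar is shifted by more than 30 mm or tipped (distance of jam_jar from where it was at the start of the episode above 0.03 m or angle between jam_jar's own z axis and vertical above 0.35 rad).
It fails at once if the mug is shifted by more than 30 mm or tipped (distance of mug from where it was at the start of the episode above 0.03 m or angle between mug's own z axis and vertical above 0.35 rad).
It also fails if it takes over 67 s, if anything falls off the work surface, if the arm or the gripper's body presses on something with over 40 N, if the wrist force passes 120 N, or if a joint passes its speed limit or range.

## Working session

There is one attempt and no reset: what is moved stays moved. The work goes in short steps, Python scripts to look and compute and a tool call to move; the robot and the scene stay as the last step left them, time stands still between calls to the robot, and variables do not carry over. Pictures are saved under pics/ and viewed, at most 10 in all, crops included, and the job is handed in when it is done.

```bash
ls; mkdir -p pics
```

Run:
```python
from cell import robot
import cv2,numpy as np
s=robot.observe();print({k:np.round(v,3).tolist() for k,v in s.items()})
for n in("top","side"):
    c=robot.read_camera(n);cv2.imwrite(f"pics/{n}0.png",c["image"][:,:,::-1]);print(n,c["fx"],c["fy"],c["cx"],c["cy"],np.round(c["pose"],4).tolist())
```

```text
cell.py
pics
{'time': 0.0, 'qpos': [1.068, 0.343, 1.525, 0.0, 1.275, -0.146], 'qvel': [-0.001, 0.001, 0.0, -0.0, -0.001, 0.0], 'joint_efforts': [0.001, -43.123, -24.423, 0.072, 0.056, -0.0], 'tool_pos': [0.183, 0.492, 0.404], 'tool_rot': [-3.14, -0.0, 2.785], 'contact_force': [-0.054, -0.519, 0.099], 'torque': [0.028, -0.008, 0.03], 'grip_force': 0.0, 'opening': 0.092}
top 454.3774254083186 454.3774254083186 321.8707909566944 198.52170318521536 [[0.3287, -0.8219, 0.4653, 0.1695], [-0.9444, -0.2832, 0.1669, 0.1936], [-0.0054, -0.4943, -0.8693, 0.8652], [0.0, 0.0, 0.0, 1.0]]
side 509.14697883345247 509.14697883345247 322.26152417824954 195.90386155067694 [[-0.9733, 0.0883, -0.2117, 0.8119], [0.2279, 0.4764, -0.8492, 1.1981], [0.0259, -0.8748, -0.4838, 0.6233], [0.0, 0.0, 0.0, 1.0]]
```

View pics/top0.png

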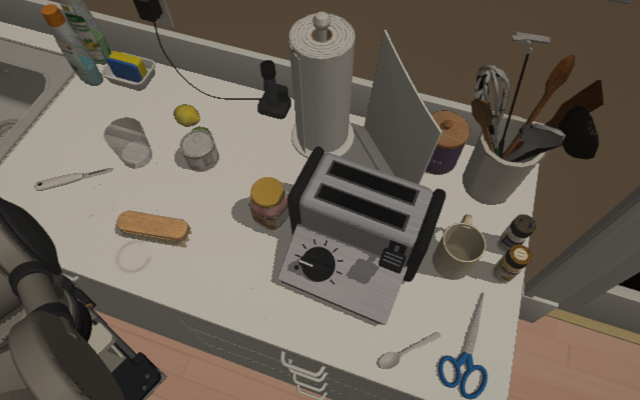

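View pics/side0.png

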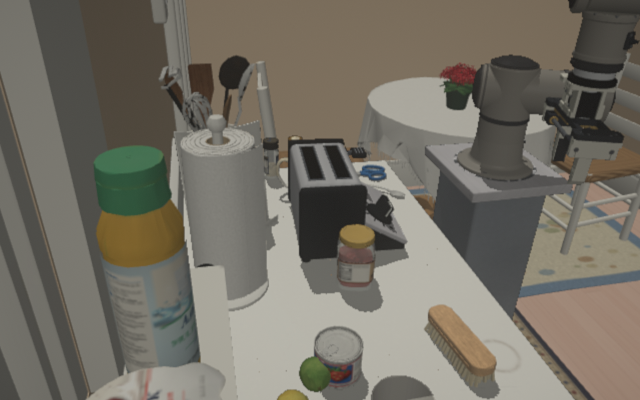

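The top view shows the toaster with its dial at about (318,264), the lever paddle at about (394,256), the jar at (268,200) and the mug at (460,245). Next I'll zoom in on the panel.

Run:
```python
import cv2
a=cv2.imread("pics/top0.png")[140:340,250:450]
a=cv2.convertScaleAbs(a,alpha=1.6)
cv2.imwrite("pics/topz.png",cv2.resize(a[:150*4//3],(600,600),interpolation=cv2.INTER_CUBIC))
```

```text
(no output)
```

View pics/topz.png

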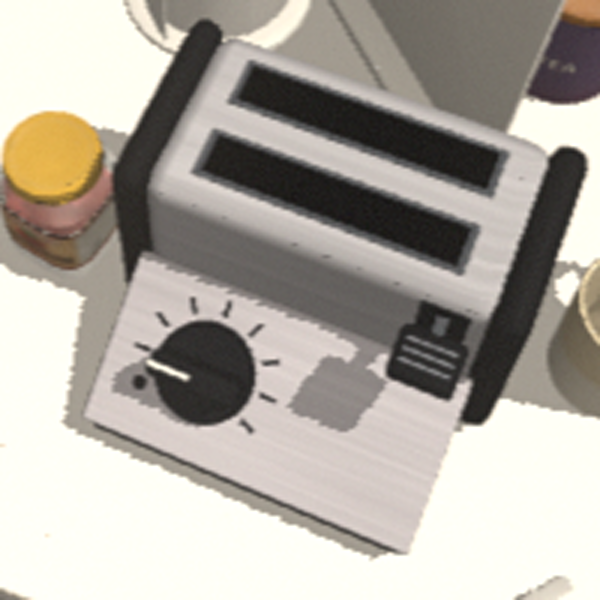

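Create h.py:
```python
import numpy as np
from scipy.spatial.transform import Rotation as Rn
K={"top":(454.377,321.871,198.522,np.array([[0.3287,-0.8219,0.4653,0.1695],[-0.9444,-0.2832,0.1669,0.1936],[-0.0054,-0.4943,-0.8693,0.8652]])),
"side":(509.147,322.262,195.904,np.array([[-0.9733,0.0883,-0.2117,0.8119],[0.2279,0.4764,-0.8492,1.1981],[0.0259,-0.8748,-0.4838,0.6233]]))}
def ray(n,u,v):
    f,cx,cy,P=K[n];return P[:,3],P[:,:3]@[(u-cx)/f,(v-cy)/f,1]
def onplane(n,u,v,nrm,d):
    o,r=ray(n,u,v);nrm=np.array(nrm,float);return o+r*(d-nrm@o)/(nrm@r)
def onz(n,u,v,z):return onplane(n,u,v,[0,0,1],z)
def Z(x,y):return (250+x/3-.33,140+y/3-.33)   # zoom pixel -> full
```

Run:
```python
from h import *
import cv2
L=onz("top",*Z(85,415),.030);R=onz("top",*Z(407,551),.030);TL=onz("top",*Z(140,252),.088)
print(L,R,np.linalg.norm(L-R),TL, np.linalg.norm((TL-L)[:2]))
print("lever corners",[onz("top",*Z(*p),.156).round(4).tolist() for p in [(405,318),(468,333),(453,398),(388,380)]])
y=(L-R)[:2];yaw=np.arctan2(y[1],y[0])-np.pi/2
x2=(TL-L)[:2];print("yaw",yaw,np.arctan2(x2[1],x2[0]))
c,s=np.cos(yaw),np.sin(yaw)
ex=np.array([c,s,0]);ey=np.array([-s,c,0])
O=(L+R)/2+.165*ex;O[2]=0;print("toaster",O)
px=ex*np.cos(np.pi/6)+np.array([0,0,.5]);pz=-ex*.5+np.array([0,0,np.cos(np.pi/6)])
p0=O+ex*-.165+[0,0,.03]
pts=[(139,382),(141,347),(163,319),(195,305),(227,309),(257,330),(269,363),(267,398),(247,426)]
W=np.array([onplane("top",*Z(*p),pz,pz@p0) for p in pts])
uv=np.c_[(W-p0)@px,(W-p0)@ey]
cc,r=cv2.minEnclosingCircle(uv.astype(np.float32));A=np.c_[2*uv,np.ones(9)];q=np.linalg.lstsq(A,(uv**2).sum(1),rcond=None)[0]
rr=np.sqrt(q[2]+q[0]**2+q[1]**2);print("dial centre panel uv",q[:2],"r",rr)
d=uv-q[:2];print("mark clock deg",(np.degrees(np.arctan2(-d[:,1],d[:,0]))).round(1))
D=p0+px*q[0]+ey*q[1];print("dial panel origin",D,"grip",D+.03*pz)
g=D+.0385*pz
w=[onplane("top",*Z(*p),pz,pz@g)-g for p in[(150,362),(188,378)]]
print("pointer",[(np.degrees(np.arctan2(-a@ey,a@px)),np.linalg.norm(a)) for a in w])
a=w[0]-w[1];print(np.degrees(np.arctan2(-a@ey,a@px)))
img=cv2.imread("pics/top0.png")
j=onz("top",*Z(55,155),.11);print("jar lid",j, "in toaster",(j-O)@ex,(j-O)@ey)
for m in[(460,233)]:
    k=onz("top",*m,.1);print("mug",k,(k-O)@ex,(k-O)@ey)
```

```text
[0.42287788 0.37593177 0.03      ] [0.40651681 0.15805785 0.03      ] 0.21848737135805918 [0.51748846 0.37074011 0.088     ] 0.09475292075432529
lever corners [[0.497, 0.199, 0.156], [0.4997, 0.1632, 0.156], [0.4596, 0.1616, 0.156], [0.458, 0.198, 0.156]]
yaw -0.07495354859398962 -0.054819010913102234
toaster [0.57923407 0.25463905 0.        ]
dial centre panel uv [0.05439602 0.04639754] r 0.042930643793843294
mark clock deg [-119.9  -90.   -59.   -28.     0.    30.9   60.2   89.8  119.2]
dial panel origin [0.46514782 0.30973444 0.05719801] grip [0.45018994 0.3108577  0.08317877]
pointer [(np.float64(-88.53935101869736), np.float64(0.026879984117332296)), (np.float64(-74.13427462763532), np.float64(0.0015847389143616318))]
-89.43051954123486
jar lid [0.5549142  0.44216807 0.11      ] in toaster -0.03829439812673231 0.18518134191195335
mug [0.59306483 0.07425798 0.1       ] 0.027299469220458047 -0.17883892396087261
```

Add to h.py:
```python
yaw=-0.075;ex=np.array([np.cos(yaw),np.sin(yaw),0]);ey=np.array([-ex[1],ex[0],0]);ez=np.array([0,0,1.])
px=ex*np.cos(np.pi/6)+.5*ez;pz=-ex*.5+ez*np.cos(np.pi/6)
D=np.array([.46515,.30973,.0572]);O=np.array([.5792,.2546,0])
def delta(pos,z,y):
    "print remaining translation (tool axes now) and rotvec to reach TCP pos with tool z, y"
    from cell import robot
    s=robot.observe();R=Rn.from_euler("xyz",s["tool_rot"]);T=Rn.from_matrix(np.c_[np.cross(y,z),y,z])
    print("pos",np.round(s["tool_pos"],4),"q",np.round(s["qpos"],2),"t",round(s["time"],2))
    print("d(tool)",R.inv().apply(pos-np.array(s["tool_pos"])).round(4),"rot",(R.inv()*T).as_rotvec().round(4),"F",np.round(s["contact_force"],1),s["opening"],s["grip_force"])
```

```text
(no output)
```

Call:
drive_effector --steps '[0,0,0,0,0,-0.1235,0,0,0,0,0,-0.1235,0,0,0,0,0,-0.1235,0,0,0,0,0,-0.1235,0,0,0,0,0,-0.1235,0,0,0,0,0,-0.1235,0,0,0,0,0,-0.1235,0,0,0,0,0,-0.1235]' --finger_gap 0.05

```text
time: 0.77
tool_pos: [0.1833, 0.4919, 0.4043]
tool_rot: [-3.141, -0.001, -2.504]
contact_force: [-0.6, 0.2, 0.3]
opening: 0.0507
grip_force: 0.0
```

Call:
drive_effector --steps '[0,0,0,0,0,-0.1235,0,0,0,0,0,-0.1235,0,0,0,0,0,-0.1235,0,0,0,0,0,-0.1235,0,0,0,0,0,-0.1235,0,0,0,0,0,-0.1235,0,0,0,0,0,-0.1235]'

```text
time: 1.35
tool_pos: [0.1833, 0.4919, 0.4043]
tool_rot: [3.141, -0.001, -1.64]
contact_force: [1.0, 0.3, -0.3]
opening: 0.0499
grip_force: 0.0
```

Call:
drive_effector --steps '[0,0,0,0.1047,0,0,0,0,0,0.1047,0,0,0,0,0,0.1047,0,0,0,0,0,0.1047,0,0,0,0,0,0.1047,0,0,0,0,0,0,0,0]'

```text
time: 1.85
tool_pos: [0.1826, 0.4919, 0.4041]
tool_rot: [-2.614, -0.002, -1.644]
contact_force: [-0.3, -0.1, -0.1]
opening: 0.05
grip_force: 0.0
```

```bash
python3 -c "
from h import *
delta(D+.30*pz,-pz,-px)"
```

```text
pos [0.1826 0.4919 0.4041] q [ 1.2   0.33  1.6  -0.57  1.11 -1.64] t 1.85
d(tool) [ 0.1606 -0.0815  0.1485] rot [-0.0035 -0.0005  0.0023] F [-0.3 -0.1 -0.1] 0.0499898082960594 0.0
```

Call:
drive_effector --steps '[0.02,-0.01,0.016,0,0,0,0.02,-0.01,0.019,0,0,0,0.02,-0.01,0.019,0,0,0,0.02,-0.01,0.019,0,0,0,0.02,-0.01,0.019,0,0,0,0.02,-0.01,0.019,0,0,0,0.02,-0.01,0.019,0,0,0,0.02,-0.01,0.019,0,0,0]'

```text
time: 2.52
tool_pos: [0.3154, 0.3204, 0.3152]
tool_rot: [-2.62, 0.001, -1.647]
contact_force: [-0.2, 0.7, 0.8]
opening: 0.05
grip_force: 0.0
```

Call:
drive_effector --steps '[0,0,0,0,0,0,0,0,0,0,0,0]'

```text
time: 2.68
tool_pos: [0.3155, 0.3205, 0.3152]
tool_rot: [-2.621, -0.0, -1.65]
contact_force: [0.1, -0.5, 0.6]
opening: 0.05
grip_force: 0.0
```

```bash
python3 -c "
from h import *
delta(D+.195*pz,-pz,-px)
from cell import robot
import cv2
c=robot.read_camera('top');cv2.imwrite('pics/top1.png',cv2.resize(c['image'][100:360,230:530,::-1],None,fx=2,fy=2))"
```

```text
pos [0.3155 0.3205 0.3152] q [ 0.74  0.27  1.98 -0.67  0.63 -1.83] t 2.68
d(tool) [-0.0007 -0.0012  0.1034] rot [ 0.0028 -0.0024 -0.0036] F [ 0.1 -0.5  0.6] 0.04997165355405558 0.0
```

View pics/top1.png

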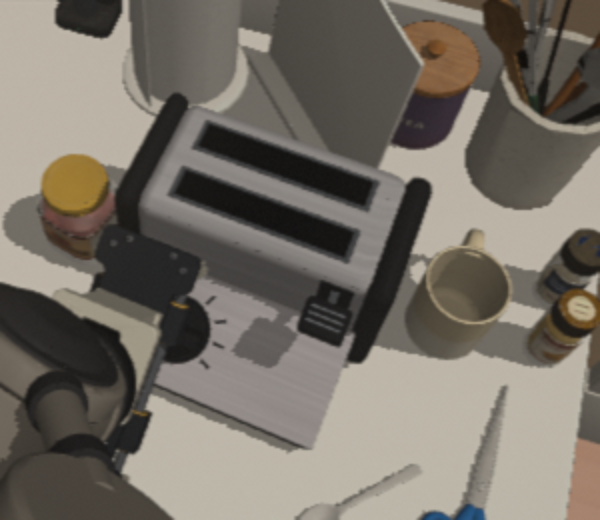

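The gripper is lined up over the dial at about (185,330) in the crop, with the fingers on either side along the slope. I'll descend in steps and watch the force.

Call:
drive_effector --steps '[0,0,0.015,0,0,0,0,0,0.015,0,0,0,0,0,0.015,0,0,0,0,0,0.015,0,0,0,0,0,0.015,0,0,0,0,0,0,0,0,0]' --finger_gap 0.044

```text
time: 3.23
tool_pos: [0.3522, 0.3195, 0.2493]
tool_rot: [-2.62, -0.001, -1.646]
contact_force: [-0.9, -0.2, -0.1]
opening: 0.0437
grip_force: 0.0
```

Call:
drive_effector --steps '[0,0,0.01,0,0,0,0,0,0.01,0,0,0,0,0,0,0,0,0]'

```text
time: 3.48
tool_pos: [0.362, 0.3187, 0.2332]
tool_rot: [-2.619, -0.0, -1.646]
contact_force: [0.1, -0.5, 0.4]
opening: 0.0441
grip_force: 0.0
```

```bash
python3 -c "
from h import *
delta(D+.195*pz,-pz,-px)
from cell import robot
import cv2
c=robot.read_camera('wrist');cv2.imwrite('pics/wr1.png',c['image'][:,:,::-1])"
```

```text
pos [0.362  0.3187 0.2332] q [ 0.66  0.46  1.99 -0.9   0.44 -1.63] t 3.48
d(tool) [ 0.0012 -0.0017  0.0092] rot [0.0005 0.0001 0.0003] F [ 0.1 -0.5  0.4] 0.04407914880260977 0.0
```

View pics/wr1.png

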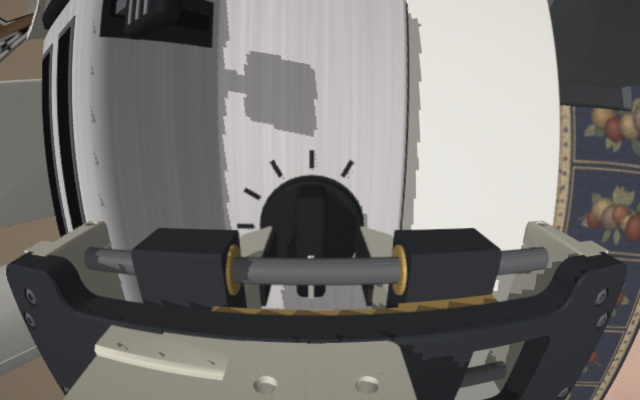

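The wrist view shows the bar at about (311,235), midway between the fingers. I'll go down the last bit and close.

Call:
drive_effector --steps '[0.001,-0.0015,0.005,0,0,0,0,0,0.004,0,0,0,0,0,0,0,0,0]'

```text
time: 3.78
tool_pos: [0.3679, 0.3167, 0.2264]
tool_rot: [-2.618, 0.0, -1.646]
contact_force: [1.1, -0.3, -0.1]
opening: 0.0441
grip_force: 0.0
```

Call:
drive_effector --steps '[0,0,0,0,0,0,0,0,0,0,0,0,0,0,0,0,0,0,0,0,0,0,0,0,0,0,0,0,0,0,0,0,0,0,0,0,0,0,0,0,0,0,0,0,0,0,0,0]' --finger_gap 0.0 --grip_force 25

```text
time: 4.45
tool_pos: [0.3683, 0.3167, 0.2269]
tool_rot: [-2.617, 0.001, -1.646]
contact_force: [4.4, -1.6, 2.3]
opening: 0.0156
grip_force: 25.0
```

```bash
python3 -c "
from h import *
delta(D+.195*pz,-pz,-px)"
```

```text
pos [0.3683 0.3167 0.2269] q [ 0.65  0.47  1.99 -0.93  0.43 -1.61] t 4.45
d(tool) [-0.0003  0.0007  0.0005] rot [-0.0012  0.0003 -0.0005] F [ 4.4 -1.6  2.3] 0.01558788504581787 24.99032735824585
```

Call:
drive_effector --steps '[0,0,0,0,0,0.1,0,0,0,0,0,0.1,0,0,0,0,0,0.1,0,0,0,0,0,0.1,0,0,0,0,0,0.1,0,0,0,0,0,0.1,0,0,0,0,0,0.1,0,0,0,0,0,0]'

```text
time: 5.12
tool_pos: [0.3684, 0.3166, 0.2269]
tool_rot: [-2.726, 0.331, -2.281]
contact_force: [5.3, -2.6, 3.3]
opening: 0.0158
grip_force: 25.0
```

Call:
drive_effector --steps '[0,0,0,0,0,0.1,0,0,0,0,0,0.1,0,0,0,0,0,0.1,0,0,0,0,0,0.1,0,0,0,0,0,0.1,0,0,0,0,0,0.1,0,0,0,0,0,0.1,0,0,0,0,0,0]'

```text
time: 5.78
tool_pos: [0.3685, 0.3166, 0.227]
tool_rot: [-3.047, 0.517, -3.027]
contact_force: [5.0, -2.9, 3.3]
opening: 0.0161
grip_force: 25.0
```

Call:
drive_effector --steps '[0,0,0,0,0,0.1,0,0,0,0,0,0.1,0,0,0,0,0,0.1,0,0,0,0,0,0.1,0,0,0,0,0,0.1,0,0,0,0,0,0.1,0,0,0,0,0,0.094,0,0,0,0,0,0]'

```text
time: 6.45
tool_pos: [0.3685, 0.3164, 0.227]
tool_rot: [2.858, 0.448, 2.472]
contact_force: [5.9, -3.9, 3.6]
opening: 0.0157
grip_force: 25.0
```

```bash
python3 -c "
from h import *
a=np.radians(120);delta(D+.195*pz,-pz,-px*np.cos(a)+ey*np.sin(a))"
```

```text
pos [0.3685 0.3164 0.227 ] q [ 0.65  0.47  1.99 -0.93  0.43  0.49] t 6.45
d(tool) [ 0.0011 -0.      0.0005] rot [ 0.0003  0.0016 -0.0053] F [ 5.9 -3.9  3.6] 0.015722615211110007 24.992735981941223
```

Call:
drive_effector --steps '[0,0,0,0,0,0,0,0,0,0,0,0,0,0,0,0,0,0,0,0,0,0,0,0,0,0,0,0,0,0]' --finger_gap 0.044

```text
time: 6.87
tool_pos: [0.3675, 0.3167, 0.2261]
tool_rot: [2.861, 0.447, 2.48]
contact_force: [-0.5, 0.3, -0.3]
opening: 0.0423
grip_force: 0.0
```

Call:
drive_effector --steps '[0,0,-0.01,0,0,0,0,0,-0.02,0,0,0,0,0,-0.02,0,0,0,0,0,-0.02,0,0,0,0,0,-0.025,0,0,0,0,0,-0.025,0,0,0,0,0,-0.02,0,0,0,0,0,0,0,0,0]'

```text
time: 7.53
tool_pos: [0.297, 0.3224, 0.3507]
tool_rot: [2.855, 0.448, 2.478]
contact_force: [1.0, 1.6, 0.7]
opening: 0.0439
grip_force: 0.0
```

```bash
python3 -c "
from h import *
a=np.radians(120);delta(D+.195*pz,-pz,-px*np.cos(a)+ey*np.sin(a))
from cell import robot
import cv2
c=robot.read_camera('wrist');cv2.imwrite('pics/wr2.png',c['image'][:,:,::-1])"
```

```text
pos [0.297  0.3224 0.3507] q [ 0.77  0.2   1.96 -0.61  0.71  0.21] t 7.53
d(tool) [ 0.0007 -0.0012  0.1434] rot [ 0.0057  0.0007 -0.0005] F [1.  1.6 0.7] 0.04393638930705285 0.0
```

View pics/wr2.png

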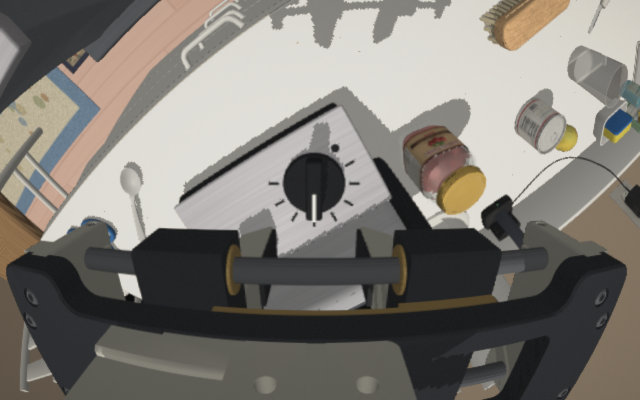

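The off dot is at (335,148) and the dial centre at (314,183). The pointer is straight down at (314,208), which is 150° clockwise from the dot, so it reads mark 5. Next is the lever, with the fingers closed.

Call:
drive_effector --steps '[0,0,0,0,0,-0.105,0,0,0,0,0,-0.105,0,0,0,0,0,-0.105,0,0,0,0,0,-0.105,0,0,0,0,0,-0.104,0,0,0,0,0,0]' --finger_gap 0.0 --grip_force 10

```text
time: 8.08
tool_pos: [0.2982, 0.3216, 0.3463]
tool_rot: [-3.137, 0.522, 3.072]
contact_force: [0.3, -0.1, 0.1]
opening: 0.0087
grip_force: 0.0
```

```bash
python3 -c "
from h import *
P=O-.088*ex-.082*ey+.191*ez
delta(P+.178*pz,-pz,ey)"
```

```text
pos [0.2982 0.3216 0.3463] q [ 0.77  0.2   1.96 -0.61  0.71 -0.32] t 8.08
d(tool) [-0.0926 -0.1282  0.0552] rot [-0.0016 -0.0015  0.0049] F [ 0.3 -0.1  0.1] 0.008696524878587351 0.0
```

Call:
drive_effector --steps '[-0.02,-0.01,0,0,0,0,-0.02,-0.02,0,0,0,0,-0.02,-0.02,0,0,0,0,-0.02,-0.02,0,0,0,0,-0.0126,-0.02,0,0,0,0,0,-0.02,0,0,0,0,0,-0.0182,0,0,0,0,0,0,0,0,0,0]'

```text
time: 8.75
tool_pos: [0.3683, 0.1858, 0.393]
tool_rot: [-3.141, 0.521, 3.061]
contact_force: [-0.3, -0.4, -1.3]
opening: 0.0005
grip_force: 0.0
```

Call:
drive_effector --steps '[0,0,0.015,0,0,0,0,0,0.02,0,0,0,0,0,0.02,0,0,0,0,0,0,0,0,0,0,0,0,0,0,0]'

```text
time: 9.17
tool_pos: [0.3959, 0.1862, 0.3452]
tool_rot: [-3.141, 0.521, 3.066]
contact_force: [0.0, -0.1, -0.1]
opening: 0.0005
grip_force: 0.0
```

```bash
python3 -c "
from h import *
P=O-.088*ex-.082*ey+.161*ez
delta(P+.178*pz,-pz,ey)
from cell import robot
import cv2
c=robot.read_camera('top');cv2.imwrite('pics/top2.png',cv2.resize(c['image'][140:340,250:500,::-1],None,fx=3,fy=3))"
```

```text
pos [0.3959 0.1862 0.3452] q [ 0.33  0.17  2.01 -0.41  0.51 -0.85] t 9.17
d(tool) [ 0.0144 -0.0001  0.0264] rot [-0.0012 -0.0031 -0.0006] F [ 0.  -0.1 -0.1] 0.0005495448034836955 0.0
```

View pics/top2.png

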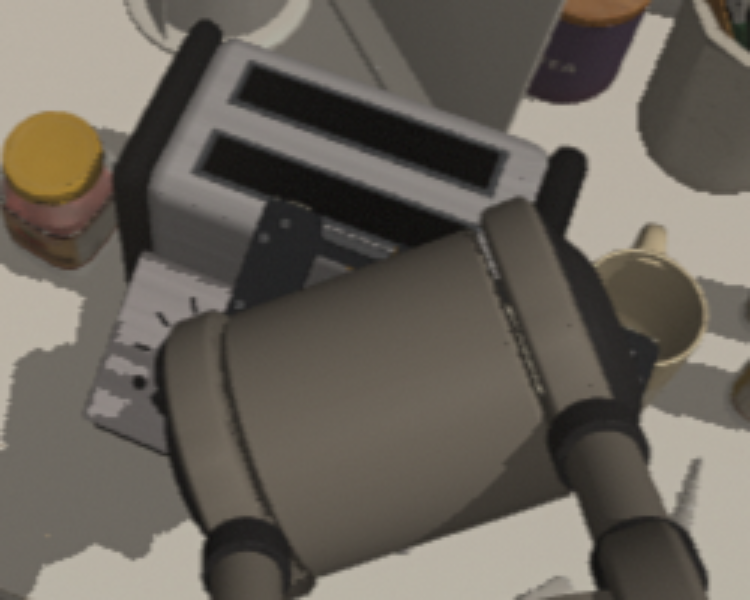

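Call:
drive_effector --steps '[0.003,0,0.0052,0,0,0,0.003,0,0.0052,0,0,0,0.003,0,0.0052,0,0,0,0.003,0,0.0052,0,0,0,0.0024,0,0.0054,0,0,0,0,0,0,0,0,0]'

```text
time: 9.72
tool_pos: [0.3964, 0.186, 0.3154]
tool_rot: [-3.141, 0.522, 3.068]
contact_force: [0.9, 1.2, -0.5]
opening: 0.0002
grip_force: 0.2
```

Call:
drive_effector --steps '[0.0025,0,0.0043,0,0,0,0.0025,0,0.0043,0,0,0,0.0025,0,0.0043,0,0,0,0,0,0,0,0,0,0,0,0,0,0,0]'

```text
time: 10.13
tool_pos: [0.3965, 0.1859, 0.3012]
tool_rot: [-3.141, 0.523, 3.068]
contact_force: [0.6, 0.1, -1.0]
opening: 0.0003
grip_force: 0.1
```

```bash
python3 -c "
from h import *
P=O-.088*ex-.082*ey+.126*ez
delta(P+.178*pz,-pz,ey)"
```

```text
pos [0.3965 0.1859 0.3012] q [ 0.33  0.25  2.07 -0.54  0.39 -0.71] t 10.13
d(tool) [0.0104 0.0002 0.0182] rot [-0.0002 -0.0007  0.0008] F [ 0.6  0.1 -1. ] 0.0003306137493942014 0.06360772000334691
```

Call:
drive_effector --steps '[0.0025,0,0.0043,0,0,0]'

```text
time: 10.22
tool_pos: [0.3966, 0.186, 0.297]
tool_rot: [3.141, 0.525, 3.067]
contact_force: [-2.3, 0.5, 2.7]
opening: 0.0004
grip_force: 1.5
```

```bash
python3 -c "
from cell import robot
import cv2
c=robot.read_camera('wrist');cv2.imwrite('pics/wr3.png',c['image'][:,:,::-1])"
```

```text
(no output)
```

View pics/wr3.png

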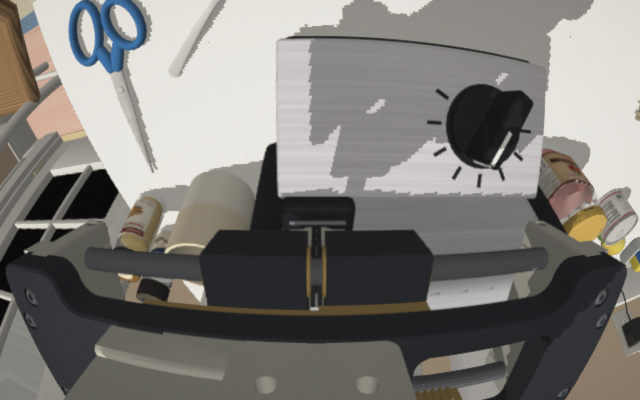

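The paddle at about (318,213) is under the fingertips, centred left to right. The force reads 2.7 N while moving, so the fingers are pushing it. I'll carry on to the stop.

Call:
drive_effector --steps '[0.0025,0,0.0043,0,0,0,0.0025,0,0.0043,0,0,0,0.0025,0,0.0043,0,0,0]'

```text
time: 10.52
tool_pos: [0.3964, 0.186, 0.2813]
tool_rot: [3.142, 0.524, 3.067]
contact_force: [-0.4, -0.1, 2.1]
opening: 0.0007
grip_force: 1.5
```

Call:
drive_effector --steps '[0.001,0,0.0017,0,0,0,0.001,0,0.0017,0,0,0]'

```text
time: 10.68
tool_pos: [0.3966, 0.186, 0.2783]
tool_rot: [3.142, 0.526, 3.067]
contact_force: [-13.2, -1.5, 28.5]
opening: 0.0009
grip_force: 14.2
```

```bash
python3 -c "
from h import *
P=O-.088*ex-.082*ey+.126*ez
delta(P+.178*pz,-pz,ey)"
```

```text
pos [0.3966 0.186  0.2783] q [ 0.33  0.29  2.1  -0.65  0.33 -0.59] t 10.68
d(tool) [-0.0009  0.     -0.0016] rot [0.0005 0.002  0.0008] F [-13.2  -1.5  28.5] 0.000860836022110259 14.157661031931639
```

The force has jumped to 28 N, which is the stop, and the height matches the full travel. I'll hold briefly, then retreat straight up.

Call:
drive_effector --steps '[0,0,0,0,0,0,0,0,0,0,0,0,0,0,0,0,0,0,0,0,0,0,0,0]'

```text
time: 11.02
tool_pos: [0.3964, 0.186, 0.2788]
tool_rot: [3.141, 0.526, 3.067]
contact_force: [-7.0, -1.4, 16.7]
opening: 0.0004
grip_force: 8.1
```

Call:
drive_effector --steps '[-0.0025,0,-0.0043,0,0,0,-0.005,0,-0.0087,0,0,0,-0.01,0,-0.0173,0,0,0,-0.01,0,-0.0173,0,0,0,-0.01,0,-0.0173,0,0,0,-0.01,0,-0.0173,0,0,0,0,0,-0.02,0,0,0,0,0,-0.02,0,0,0]'

```text
time: 11.68
tool_pos: [0.3762, 0.1873, 0.4075]
tool_rot: [-3.141, 0.523, 3.067]
contact_force: [-0.0, 0.9, -0.5]
opening: 0.0005
grip_force: 0.0
```

Call:
drive_effector --steps '[0,0,-0.02,0,0,0,0.02,0.02,-0.01,0,0,0,0.03,0.02,0,0,0,0,0.03,0.02,0,0,0,0,0.03,0.02,0,0,0,0,0.02,0.02,0,0,0,0,0,0,0,0,0,0,0,0,0,0,0,0]'

```text
time: 12.35
tool_pos: [0.2558, 0.2974, 0.3672]
tool_rot: [-3.139, 0.522, 3.072]
contact_force: [-0.3, 0.2, 0.9]
opening: 0.0005
grip_force: 0.0
```

```bash
python3 -c "
from cell import robot
import cv2
c=robot.read_camera('top');cv2.imwrite('pics/top3.png',c['image'][:,:,::-1])
c=robot.read_camera('wrist');cv2.imwrite('pics/wr4.png',c['image'][:,:,::-1])"
```

```text
(no output)
```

View pics/wr4.png

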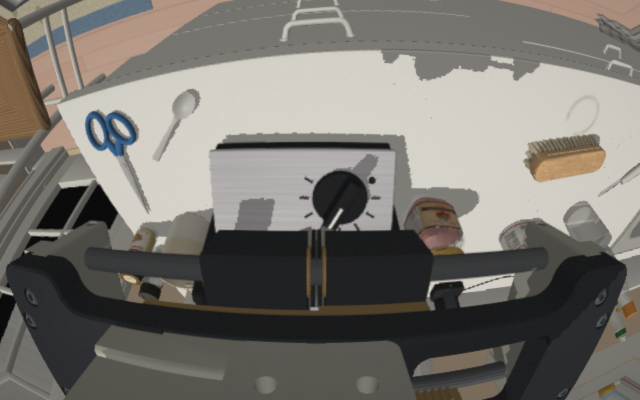

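View pics/top3.png

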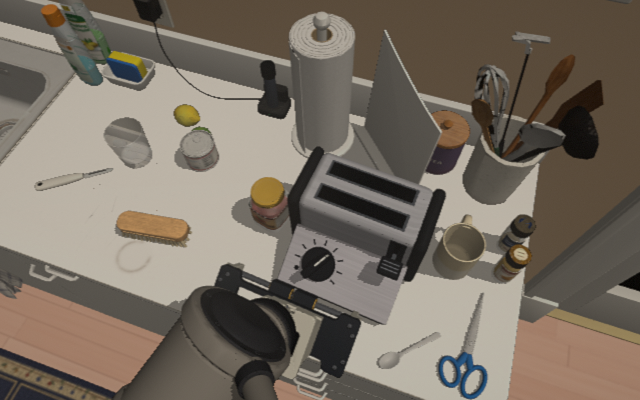

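The top view shows the paddle lowered at about (391,262) with the slot exposed above it. The pointer is still towards mark 5 at (328,256). The jar at (268,200) and the mug at (460,245) have not moved, and the arm is clear of everything.

```bash
python3 -c "
from cell import robot
print(robot.hand_in())"
```

```text
the job is handed in; nothing more can be done
None
```

I turned the dial four clicks from mark 1 to mark 5, pushed the lever down to its stop and let go; the final picture shows the jar and mug where they were, and the job is handed in (no verdict was returned).

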